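# Clear the clogged thread of a bird-table pole flange with a hand tap

### The arm

A 6-joint arm with a two-finger parallel gripper is mounted at the origin on the work surface. World frame = base frame: x ahead of the robot, y to its left, z up, the work surface at z = 0. Lengths are in mm, angles in rad, forces in N, time in s.
With the tool pointing down it reaches from about 275 to 750 mm from the base axis. Payload 10.2 kg.
Tool frame: the origin (TCP) lies on the centre line of the jaws, within the pads' length; the fingertips stand 25 mm ahead of it and the grasp point (between the pads) lies 6 mm ahead of it; z points along the fingers, y is the line along which they close (so a half turn about z gives the same grasp; the last joint's range is limited). The gripper opens to 85 mm and grips with 20 to 120 N. Pads are 22 mm wide; open, the fingers measure 114 mm over their backs; the gripper's body (76 mm by 85 mm) begins 54 mm behind the grasp point. The pads swing forward as they close: fully open they stand 13 mm farther back than shut.
Start: joints at [1.083, 0.313, 1.498, -0, 1.331, -0.223], TCP at [137.414, 506.704, 256.294] pointing down, gripper open.
Joint ranges: [-2.94, 2.94], [-0.97, 2.17], [0.19, 2.56], [-1.23, 4.37], [0.02, 3.11], [-2.88, 2.88]. Speed limits (rad/s): [2.39, 2.39, 3.01, 3.14, 3.14, 3.14].

### API

Orientations are given as a unit quaternion [x, y, z, w].
In Python, from rig import env gives the robot as it stands.
- The arm moves only by the tool step_arm, never from a script. Its arguments are lists of equal length, an entry for each row: "hand": the closure, from 0 (fully open) to 1 (shut); "offset": the shift along the tool's x, y, z in m, a list of three; "rotation": the turn, a rotation vector about the tool's x, y, z in degrees, a list of three. In form: {"hand": [hand, ...], "offset": [[tx, ty, tz], ...], "rotation": [[rx, ry, rz], ...]}. A call has 1 to 20 rows; each row is the pose to reach, as a shift and turn from the pose commanded when the call began, along the tool's axes at that moment; what a row does not reach only later rows make up. A row lasts 1/8 s, in which the tool goes at most 62.5 mm and 10.7 degrees, less where a joint would pass 70% of its speed; a pose out of reach is approached as far as the arm can. A call with a gripper value outside its range is refused whole. The fingers move at their own pace and stop on an object; "force" is the grip in N (left out, the last holds). Time passes only in rows, so rows that repeat a pose let the fingers close. It gives the time, the measured TCP pose, the force, the opening and the grip force at its end, in the units of the state.
- env.get_obs(): the state, without advancing time (a new reading comes with each control period).
- env.grab_frame(name): name is "scene" or "top" or "wrist"; returns a dict with "color" (384x512x3 uint8, red, green, blue), "range_z" (384x512 float32, mm along the optical axis (not along the pixel's ray), 0 where there is no reading), "fx", "fy", "cx", "cy" (pixels), "distortion" ([k1, k2, p1, p2, k3] as OpenCV has them; the pictures are not rectified), "world_from_camera" (4x4, takes a point from camera to world coordinates). Camera axes: x right, y down, z forward; pixel columns grow to the right and rows downward; lengths in mm; the calibration is good to about 2 mm. A picture is of the moment at which its call begins.
- env.sign_off(): hands the job in; it is judged then, once.
Trained networks look in a picture, given as the dict that the camera call returned (one of the last four; its "shot" number tells which), for a name from the list of things; names that differ only in an ending like _2 or _b are one class to them, and where a whole thing is asked for, a point or a joint stands for the part that bears it (a point fixed in the world has none). Each returns a list of dicts, best first, with "p" (0 to 1); they miss things now and then, are a little off and sometimes report something else, mostly with a low value. They report only what shows in the picture. A call takes as long as a camera call.
- env.search_frame(name, picture): "xy" ([column, row] in pixels, amid what is visible of it).
- env.masks_of(name, picture): "mask" (384x512 bool, what is visible of it) and "xy" ([column, row] in pixels, amid what is visible of it).
The state is a dict: "clock": time; "joints": joint angles; "joint_velocities": joint speeds; "joint_efforts": joint torques, N m; "position": TCP position; "ee_rot": TCP orientation; "ft_force": force on the tool from outside, world axes, zero at the start; "torque": the same for the moment, N m; "width": opening from 0.0 (shut) to 1.0 (fully open); "grasp_force": force on a finger pad.
Only numpy, scipy, OpenCV 4.12 (cv2) and the standard library are available. Lean on these libraries where they do the work, as an engineer would, in place of code of your own. Each camera call takes 0.05 s, during which the arm holds its last target. There are 200 camera calls.

### The job

Pick up the tap wrench and seat it fully down on the square of the tap that stands in the pole flange. Then clear the zinc-clogged thread with it the way a fitter does: half a turn clockwise, a quarter turn back to break the chips, half a turn on again, a quarter back, and so on, until you feel the tap come to the bottom of the blind hole, a little short of one full turn deeper than it stands now. Stop there without forcing it, leave the wrench sitting on the tap at that depth, let go, and leave everything else on the table where it is.

Things in the scene. Friction and masses are not known exactly. Their poses are not given: they have to be found in the camera images.
- wrench: the tap wrench, a loose steel tool of 0.4 to 0.6 kg lying flat on the table: a dark block 52 x 30 x 22 mm (long, wide, high) with a 13 mm square hole straight through it, upright, and a round grey arm out of each end (11 mm thick by the block, 14 mm farther out, at half its height), 300 mm over all. Origin at the centre of its underside; x along the arms, z up
- wrench_center (a point): centre of the wrench's block, in the hole, 11 mm above its underside; x along the arms, y across the block (its long flat faces, 30 mm apart, are the place to grip), z up. The hole's sides are parallel to x and y, so it goes on the tap in four directions
- tap_square (a point): on the axis of the tap that stands upright in a steel boss, at the middle of its square drive: 12 x 12 mm, 16 mm tall, top 3 mm tapered to 9 mm, on the shoulder of a 16 mm round shank, 8 mm below this point. x and y are normal to the flats and turn with it. A wrench fully down rests on the shoulder, its centre 3 mm above this point, with about 0.08 rad of play either way
- tap_corner (a point): one corner of that square, 8.5 mm from the axis, at the same height; it goes round with the tap. The tap sinks 2.5 mm with each full turn clockwise. It chips if forced: if the wrench bears on it with over 150 N in all on the flats of the square (about 0.55 N m of torque, less if also pushed sideways)
- tap (a joint): how far the tap is turned in, rad, clockwise from above positive, from an arbitrary mark: starts at 0 to 0.75. It turns with about 0.12 N m and stays where left. The hole is blind: the tap meets its bottom after 5.3 to 6.1 rad from where it starts, which only the feel tells: it stops dead there, and the torque at the hand climbs by some 4 N m a radian
- jig: the fixed jig: plywood plate 280 x 240 x 18 mm, on it a board 200 x 160 mm (top 40 mm above the table) with the steel flange, its boss 40 mm wide and its rim 80 mm above the table, and two low toggle clamps with red handles. Origin on the table under the tap's axis. Within 170 mm of that axis only the tap stands higher than 110 mm
- oiler: leave alone: yellow oil bottle with a red cap, 36 mm across, 85 mm tall, standing on a corner of the jig plate; origin under its foot
- spare_tap: leave alone: a second tap lying on the table, 110 mm long, 19 mm thick; origin under its middle
- driver: leave alone: screwdriver with a green handle lying on the table; origin under its middle
- house: leave alone: small gabled nest box of wood, 110 x 100 mm, about 170 mm tall; origin under its middle
- truck: leave alone: wooden toy truck, 180 mm long; origin under its middle
- screws: leave alone: blue tray of brass screws, 120 x 90 x 35 mm; origin under its middle
- cup: leave alone: red drinking cup, 72 mm across, 90 mm tall; origin under its foot

How it is judged (in metres and radians):
On the way, in this order (a step that is already met when the one before it is completed fails the run):
1. the wrench is fully down on the square, the tap not yet turned (z of wrench_center in the frame of tap_square below 0.006 m and horizontal distance between wrench_center and tap_square below 0.003 m and distance of tap_corner from where it was at the start of the episode below 0.004 m), for 0.2 s.
2. with the wrench, the tap is turned half a turn clockwise (35 degrees either way) (z of wrench_center in the frame of tap_square below 0.006 m and horizontal distance between wrench_center and tap_square below 0.003 m and distance of tap_corner from where it was at the start of the episode above 0.0162 m), for 0.2 s.
3. it is turned back to a quarter turn from the start (35 degrees either way) (z of wrench_center in the frame of tap_square below 0.006 m and horizontal distance between wrench_center and tap_square below 0.003 m and distance of tap_corner from where it was at the start of the episode between 0.0078 and 0.0151 m and value of joint tap below 3.5 rad), for 0.2 s.
4. it is turned on to three quarters (35 degrees either way) (z of wrench_center in the frame of tap_square below 0.006 m and horizontal distance between wrench_center and tap_square below 0.003 m and distance of tap_corner from where it was at the start of the episode between 0.0078 and 0.0151 m and value of joint tap above 4 rad), for 0.2 s.
5. it is turned back to half a turn from the start (35 degrees either way) (all of step 2), for 0.2 s.
6. it is turned on to the bottom of the hole (within 0.1 rad) (z of wrench_center in the frame of tap_square below 0.006 m and horizontal distance between wrench_center and tap_square below 0.003 m and value of joint tap above 6 rad), for 0.2 s.
At the end, for the whole second after the job is handed in: The tap is at the bottom of the hole (within 0.1 rad), the wrench sits fully down on its square (centre within 3 mm of the tap's axis, within 3 mm of resting on the shoulder, upright within 0.1 rad), released and at rest (all of step 6 and angle between wrench_center's own z axis and vertical below 0.1 rad and linear speed of wrench below 0.02 m/s and velocity of joint tap between -0.05 and 0.05 rad/s); the robot touches nothing.
It fails at once if the tap is forced: the wrench bears on it (or on the jig) with over 150 N (contact force between wrench and jig above 150 N).
It fails at once if a bystander is shifted by over 30 mm (distance of any of oiler, spare_tap, driver, house, truck, screws, cup from where it was at the start of the episode above 0.03 m).
It also fails if it takes over 72 s, if anything falls off the work surface, if the arm or the gripper's body presses on something with over 40 N, if the wrist force passes 120 N, or if a joint passes its speed limit or range.

## Working session

There is one attempt and no reset: what is moved stays moved. The work goes in short steps, Python scripts to look and compute and a tool call to move; the robot and the scene stay as the last step left them, time stands still between calls to the robot, and variables do not carry over. Pictures are saved under pics/ and viewed, at most 10 in all, crops included, and the job is handed in when it is done.

Besides the shell and the picture viewer there is one more tool, called after "Call:" in YAML: its name, and indented under it one key for each argument. step_arm: Moves the arm, as the interface text tells. Its arguments: {"type":"object","properties":{"hand":{"type":"array"},"offset":{"type":"array"},"rotation":{"type":"array"},"force":{"type":"number"}},"required":["hand","offset","rotation"]}

```bash
mkdir -p pics; ls; cat > h.py <<'E'
import numpy as np, cv2
from rig import env
from scipy.spatial.transform import Rotation as R
def save(f,n): cv2.imwrite('pics/'+n,f['color'][:,:,::-1])
def pts(f,uv,z=None):
    """pixels Nx2 -> world; z: depth mm (else from range_z)"""
    uv=np.atleast_2d(np.array(uv,float)); K=np.array([[f['fx'],0,f['cx']],[0,f['fy'],f['cy']],[0,0,1]])
    n=cv2.undistortPoints(uv[:,None],K,np.array(f['distortion'],float))[:,0]
    d=f['range_z'][uv[:,1].round().astype(int),uv[:,0].round().astype(int)] if z is None else np.full(len(uv),z)
    c=np.c_[n*d[:,None],d,np.ones(len(uv))]; M=np.array(f['world_from_camera'])
    return (c@M.T)[:,:3]
def plane(f,uv,h):
    """pixels -> world on plane z=h"""
    p=pts(f,uv,1.0); o=np.array(f['world_from_camera'])[:3,3]; d=p-o
    return o+d*((h-o[2])/d[:,2])[:,None]
def mpts(f,m):
    v,u=np.nonzero(m&(f['range_z']>0)); return pts(f,np.c_[u,v])
E
python3 - <<'E'
from h import *
for c in ['top','scene']:
    f=env.grab_frame(c); save(f,c+'0.png')
    for n in ['wrench','tap_square','jig','oiler','spare_tap','driver','house','truck','screws','cup']:
        r=env.masks_of(n,f)
        for q in r[:2]:
            P=mpts(f,q['mask'])
            if len(P): print(c,n,round(q['p'],2),np.round(q['xy']),np.median(P,0).round(),P.min(0).round(),P.max(0).round())
o=env.get_obs();print(o)
E
```

```text
pics
top wrench 0.72 [186. 200.] [548. 232.  18.] [405. 183.  -6.] [683. 280.  28.]
top tap_square 0.41 [311. 220.] [ 459. -117.  139.] [ 452. -128.   82.] [ 474. -111.  164.]
top jig 0.95 [305. 223.] [ 458. -115.   37.] [ 289. -280.   -0.] [631.  37. 164.]
top jig 0.47 [332. 268.] [ 326. -172.   77.] [ 310. -194.   30.] [ 343. -159.  108.]
top oiler 0.66 [331. 269.] [ 326. -172.   78.] [ 310. -190.   32.] [ 343. -159.  108.]
top spare_tap 0.58 [213. 131.] [762. 157.  15.] [707. 137.  -7.] [812. 177.  28.]
top spare_tap 0.41 [272. 119.] [786. -25.   6.] [714. -79.  -5.] [856.  31.  42.]
top driver 0.86 [100. 264.] [360. 486.  20.] [300. 470.  -3.] [499. 517.  31.]
top house 0.67 [434. 145.] [ 652. -459.  145.] [ 560. -611.   -4.] [ 752. -366.  175.]
top house 0.24 [212. 130.] [765. 156.  16.] [707. 140.   7.] [811. 172.  28.]
top truck 0.67 [111. 156.] [679. 442.  57.] [581. 399.  -5.] [769. 517.  87.]
top truck 0.64 [425. 232.] [ 436. -454.   51.] [ 398. -485.   -3.] [ 478. -403.   95.]
top screws 0.93 [271. 119.] [786. -25.   6.] [714. -81.  -7.] [850.  34.  42.]
top cup 0.96 [427.
[... 686 characters left out ...]
 1.08258207e+00,  3.12906665e-01,  1.49771137e+00, -1.54824038e-05,
        1.33102557e+00, -2.23415850e-01]), 'joint_velocities': array([-6.81711219e-04, -1.07519322e-06,  1.91582220e-04, -3.80303634e-04,
       -7.88019315e-04,  6.45522266e-04]), 'joint_efforts': array([-1.49743661e-03, -4.12156892e+01, -2.59901905e+01, -1.68932715e-04,
        4.62561438e-04,  3.21693972e-05]), 'position': array([137.42142843, 506.69123135, 256.28647963]), 'ee_rot': array([ 1.32010901e-01,  9.91248264e-01, -2.64995250e-05, -1.82589913e-06]), 'ft_force': array([ 0.01002059,  0.2214267 , -0.07143496]), 'torque': array([-0.00021785,  0.00273976,  0.02872175]), 'grasp_force': 0.0, 'width': 0.9996766186962776}
```

View image.

View pics/top0.png

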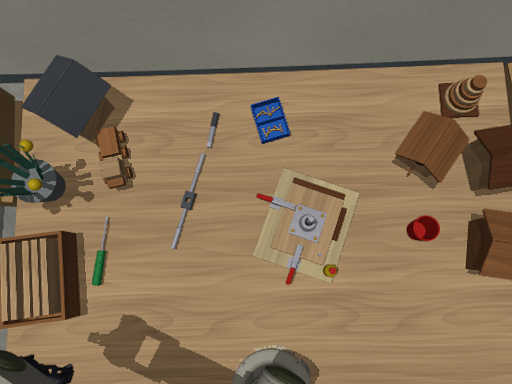

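```bash
python3 - <<'E'
from h import *
f=env.grab_frame('top')
q=env.masks_of('wrench',f)[0]; P=mpts(f,q['mask']); P=P[(P[:,2]>3)]
c=P[:,:2].mean(0); u,s,v=np.linalg.svd(P[:,:2]-c,full_matrices=False); a=v[0]; print(c,np.degrees(np.arctan2(a[1],a[0])))
t=(P[:,:2]-c)@a; print(t.min(),t.max(), c+a*(np.percentile(t,.5)+np.percentile(t,99.5))/2)
T=P[P[:,2]>17]; print(np.median(T,0))
# block: dark pixels
m=q['mask']&(f['color'].max(2)<60); print(m.sum(), np.argwhere(m).mean(0)[::-1], f['color'][q['mask']].mean(0))
r=f['range_z'];q=env.masks_of('jig',f)[0];P=mpts(f,q['mask']);B=P[P[:,2]>120];print(np.median(B,0),len(B)); B=P[(P[:,2]>70)&(P[:,2]<95)&(P[:,0]>400)];print(np.median(B,0),B.min(0),B.max(0),len(B))
print(f['fx'],np.array(f['world_from_camera']).round(3))
E
```

```text
[535.23816676 234.28002505] 162.03027690031655
-154.50563572911875 138.006157017207 [542.72612831 231.85141272]
[544.45998274 231.11089667  20.34273661]
16 [188.125  199.6875] [114.52702703 112.65990991 115.48873874]
[ 459.99217921 -119.23622921  157.56278028] 33
[ 457.84840713 -116.09027858   79.84119299] [ 442.78444792 -139.15710131   72.04344822] [ 480.01667201 -101.79655114   89.5754125 ] 110
449.5049521157071 [[-2.800000e-02 -9.850000e-01  1.700000e-01  3.409620e+02]
 [-9.990000e-01  3.100000e-02  1.400000e-02  4.520000e-01]
 [-1.900000e-02 -1.700000e-01 -9.850000e-01  1.343462e+03]
 [ 0.000000e+00  0.000000e+00  0.000000e+00  1.000000e+00]]
```

```bash
cat >> h.py <<'E'
def go(p,ang):
    """offset (m) in tool axes and rotz(deg) to reach TCP p (mm) with tool x at world angle ang(deg), from measured pose"""
    o=env.get_obs(); M=R.from_quat(o['ee_rot']).as_matrix(); cur=np.degrees(np.arctan2(M[1,0],M[0,0]))
    off=M.T@(np.array(p)-o['position'])/1000; rz=-((ang-cur+180)%360-180)
    print('clock',o['clock'],'pos',o['position'].round(1),'ang',cur.round(2),'j6',o['joints'][5].round(3),'off',off.round(4),'rz',round(rz,2),'tilt',M[:2,2].round(4))
E
python3 -c "
from h import *
go([543,232,200],162)"
```

```text
clock 1.25 pos [137.4 506.7 256.3] ang 164.83 j6 -0.223 off [-0.4633 -0.159   0.0563] rz 2.83 tilt [ 0. -0.]
```

Call:
step_arm:
  hand: [0,0,0,0,0,0,0,0,0,0,0,0]
  offset:
    - [-0.046,-0.016,0.006]
    - [-0.093,-0.032,0.011]
    - [-0.139,-0.048,0.017]
    - [-0.185,-0.064,0.022]
    - [-0.232,-0.08,0.028]
    - [-0.278,-0.095,0.034]
    - [-0.324,-0.111,0.04]
    - [-0.37,-0.127,0.045]
    - [-0.417,-0.143,0.05]
    - [-0.463,-0.159,0.056]
    - [-0.463,-0.159,0.056]
    - [-0.463,-0.159,0.056]
  rotation:
    - [0,0,0]
    - [0,0,0]
    - [0,0,0]
    - [0,0,1]
    - [0,0,1]
    - [0,0,2]
    - [0,0,2]
    - [0,0,2]
    - [0,0,2.8]
    - [0,0,2.8]
    - [0,0,2.8]
    - [0,0,2.8]

```text
clock: 2.75
position: [542.3, 232.3, 200.2]
ee_rot: [0.156, 0.988, 0.0, -0.0]
ft_force: [-0.7, -0.0, 0.7]
width: 1.001
grasp_force: 0.0
```

```bash
python3 - <<'E'
from h import *
f=env.grab_frame('wrist'); save(f,'w1.png')
q=env.masks_of('wrench',f)
print([(x['p'],x['xy'],x['mask'].sum()) for x in q])
q=q[0]; P=mpts(f,q['mask']); P=P[(P[:,2]>3)]
T=P[P[:,2]>17.5]; print(len(T))
r=cv2.minAreaRect(T[:,:2].astype(np.float32)); print(r)
c=P[:,:2].mean(0); u,s,v=np.linalg.svd(P[:,:2]-c,full_matrices=False); a=v[0]; print(c,np.degrees(np.arctan2(a[1],a[0])),P[:,2].max())
m=q['mask']&(f['color'].max(2)<70); print(m.sum())
B=plane(f,np.argwhere(m)[:,::-1],22); print(B.mean(0),cv2.minAreaRect(B[:,:2].astype(np.float32)))
go([543,232,200],162)
print(np.array(f['world_from_camera']).round(2))
E
```

```text
[(0.75, [252.1, 164.5], np.int64(3629))]
1556
((542.5301513671875, 231.22213745117188), (29.947664260864258, 296.7276916503906), 72.79624938964844)
[525.91692342 236.82112275] -17.818739432744668 24.287452354405332
617
[551.04646109 227.87948226  22.        ] ((541.3960571289062, 231.62159729003906), (28.198766708374023, 54.25435256958008), 72.02751159667969)
clock 2.85 pos [542.  232.8 200.6] ang 162.1 j6 -1.051 off [-0.0012 -0.0005  0.0006] rz 0.1 tilt [0.0002 0.0001]
[[ 3.1000e-01  9.2000e-01  2.6000e-01  4.7553e+02]
 [ 9.5000e-01 -3.0000e-01 -8.0000e-02  2.5310e+02]
 [ 0.0000e+00  2.7000e-01 -9.6000e-01  3.1775e+02]
 [ 0.0000e+00  0.0000e+00  0.0000e+00  1.0000e+00]]
```

View pics/w1.png

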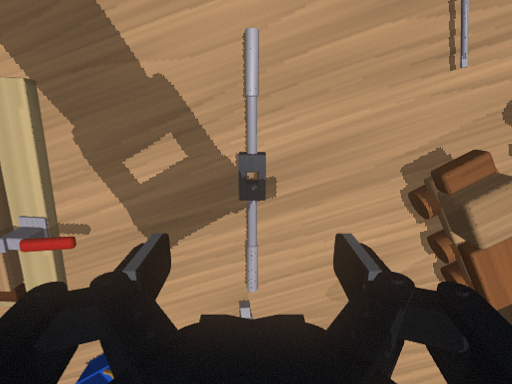

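Call:
step_arm:
  hand: [0,0,0,0,0,0,0,0.3,1,1,1,1,1,1]
  offset:
    - [0,-0.002,0.03]
    - [0,-0.002,0.06]
    - [0,-0.002,0.09]
    - [0,-0.002,0.12]
    - [0,-0.002,0.15]
    - [0,-0.002,0.165]
    - [0,-0.002,0.173]
    - [0,-0.002,0.173]
    - [0,-0.002,0.173]
    - [0,-0.002,0.173]
    - [0,-0.002,0.173]
    - [0,-0.002,0.173]
    - [0,-0.002,0.173]
    - [0,-0.002,0.173]
  rotation:
    - [0,0,0]
    - [0,0,0]
    - [0,0,0]
    - [0,0,0]
    - [0,0,0]
    - [0,0,0]
    - [0,0,0]
    - [0,0,0]
    - [0,0,0]
    - [0,0,0]
    - [0,0,0]
    - [0,0,0]
    - [0,0,0]
    - [0,0,0]
  force: 70

```text
clock: 4.6
position: [542.7, 230.6, 28.5]
ee_rot: [0.156, 0.988, 0.001, 0.001]
ft_force: [-0.7, 2.0, 5.7]
width: 0.331
grasp_force: 70.8
```

```bash
python3 - <<'E'
from h import *
go([541.8,231.4,27],162.1); o=env.get_obs(); print(o['width'],o['grasp_force'],o['ft_force'],o['torque'])
E
```

```text
clock 4.6 pos [542.7 230.6  28.5] ang 162.03 j6 -1.054 off [0.0011 0.0005 0.0015] rz -0.07 tilt [0.0022 0.0008]
0.3314286951197815 70.79460069537163 [-0.74275618  1.99764007  5.67999979] [0.24926655 0.0828043  0.00423125]
```

Call:
step_arm:
  hand: [1,1,1,1,1,1,1,1]
  offset:
    - [0,0,-0.01]
    - [0,0,-0.03]
    - [0,0,-0.06]
    - [0,0,-0.09]
    - [0,0,-0.12]
    - [0,0,-0.15]
    - [0,0,-0.18]
    - [0,0,-0.198]
  rotation:
    - [0,0,0]
    - [0,0,0]
    - [0,0,0]
    - [0,0,0]
    - [0,0,0]
    - [0,0,0]
    - [0,0,0]
    - [0,0,0]

```text
clock: 5.6
position: [541.9, 230.1, 226.9]
ee_rot: [0.156, 0.988, 0.0, 0.0]
ft_force: [-0.4, -0.1, -4.4]
width: 0.333
grasp_force: 69.8
```

```bash
python3 - <<'E'
from h import *
go([505,-65,225],176); o=env.get_obs(); print(o['width'],o['grasp_force'],o['ft_force'],o['torque'],o['joints'])
E
```

```text
clock 5.6 pos [541.9 230.1 226.9] ang 162.03 j6 -1.054 off [-0.056  -0.292   0.0018] rz -13.97 tilt [ 0.0007 -0.    ]
0.33327904534995517 69.76215496659279 [-0.40281078 -0.12916596 -4.36684479] [ 0.06061993  0.00123157 -0.05114216] [ 2.02680362e-01  4.75249005e-01  1.34094263e+00 -1.56016140e-04
  1.32473063e+00 -1.05436104e+00]
```

Call:
step_arm:
  hand: [1,1,1,1,1,1,1,1,1,1,1,1]
  offset:
    - [-0.003,-0.015,0]
    - [-0.009,-0.045,0]
    - [-0.015,-0.08,0]
    - [-0.022,-0.115,0]
    - [-0.029,-0.15,0.001]
    - [-0.035,-0.185,0.001]
    - [-0.042,-0.22,0.001]
    - [-0.048,-0.25,0.002]
    - [-0.053,-0.275,0.002]
    - [-0.056,-0.292,0.002]
    - [-0.056,-0.292,0.002]
    - [-0.056,-0.292,0.002]
  rotation:
    - [0,0,0]
    - [0,0,-1]
    - [0,0,-3]
    - [0,0,-5]
    - [0,0,-7]
    - [0,0,-9]
    - [0,0,-11]
    - [0,0,-12]
    - [0,0,-13]
    - [0,0,-14]
    - [0,0,-14]
    - [0,0,-14]

```text
clock: 7.1
position: [504.7, -64.7, 222.7]
ee_rot: [0.035, 0.999, 0.0, -0.001]
ft_force: [0.5, 0.2, -4.7]
width: 0.333
grasp_force: 69.9
```

```bash
python3 - <<'E'
from h import *
f=env.grab_frame('wrist'); save(f,'w2.png'); np.savez('w2.npz',**{k:np.array(v) for k,v in f.items()})
for n in ['tap_square','jig','wrench']:
    for q in env.masks_of(n,f)[:2]:
        P=mpts(f,q['mask']); print(n,q['p'],np.round(q['xy']),len(P),P.min(0).round(),P.max(0).round())
        if n!='wrench':
            T=P[(P[:,2]>130)&(abs(P[:,0]-459)<30)&(abs(P[:,1]+118)<20)]
            if len(T): print(len(T),T.mean(0),T[:,2].max())
go([459,-118,225],176)
E
```

```text
tap_square 0.62 [180. 150.] 947 [ 451. -134.   79.] [ 476. -110.  161.]
570 [ 459.39429013 -117.011697    152.1092269 ] 161.2671927797845
jig 0.61 [188. 118.] 41518 [ 317. -292.   -2.] [607.  44. 220.]
581 [ 459.46855304 -117.13658197  152.17193685] 161.2671927797845
jig 0.61 [  6. 301.] 925 [ 633. -455.    0.] [ 734. -395.   45.]
wrench 0.84 [252. 206.] 11554 [ 321. -119.   -1.] [700. -35. 225.]
clock 7.3 pos [505.2 -64.4 223.2] ang 176.07 j6 -1.859 off [ 0.0424 -0.0566 -0.0018] rz 0.07 tilt [-0.0002  0.0001]
```

View pics/w2.png

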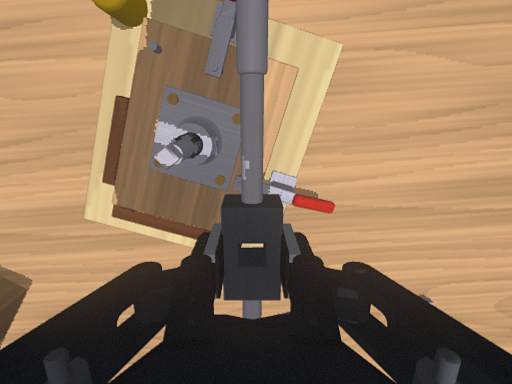

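```bash
python3 - <<'E'
import cv2,numpy as np
f=np.load('w2.npz'); c=f['color'][120:190,135:230,::-1]
cv2.imwrite('pics/w2c.png',cv2.resize(c,None,fx=8,fy=8,interpolation=cv2.INTER_CUBIC))
z=f['range_z'];print(z[140:172:3,150:206:4].astype(int))
print(f['fx'],f['cx'],f['cy'],f['distortion'])
E
```

```text
[[297 290 292 291 290 257 258 235 223 228 236 236 245 257]
 [297 291 292 291 290 259 201 203 212 219 230 237 247 258]
 [299 293   0 293 181 188 194 198 203 213 224 237 245 259]
 [299 294 293 183 180 185 190 196 200 211 222 238 246 259]
 [300 294 292 180 180 181 185 193   0 209 222 239 253 260]
 [301 295 181 179 181 181 183 189 195 210 232 240 261 260]
 [296 296 182 181 183 181 182 185 198 218 263 260 261 261]
 [296 294 181 182 182 181 183 198 206 262 262 262 264 262]
 [299 295 295 184 182 184 200 298 297 263 263 263 262 296]
 [299 299 296 298 184 193 298 298 298 299 298 300 299 298]
 [305 298 300 299 298 300 300 300 300 298 300 299 298 298]]
275.2812651555791 251.6967113081491 189.1831828183492 [-0.00210051  0.          0.          0.          0.        ]
```

View pics/w2c.png

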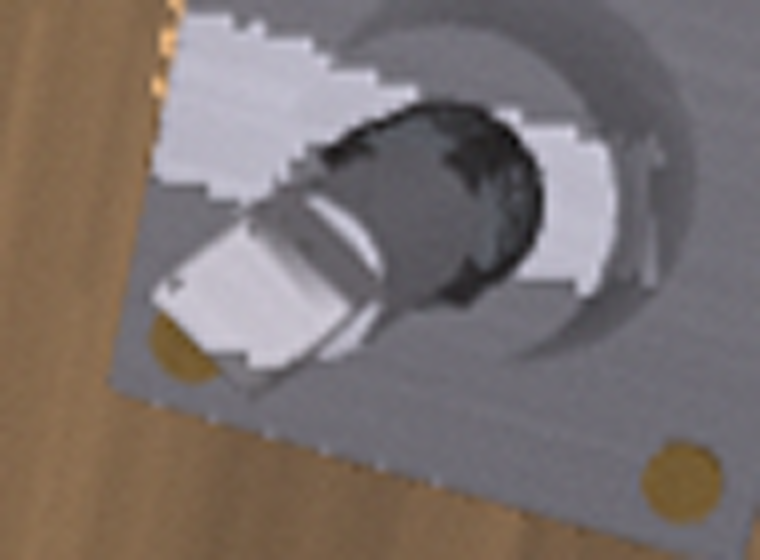

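```bash
python3 - <<'E'
from h import *
f={k:v for k,v in np.load('w2.npz').items()}
cr=lambda L:[(135+(x-3.5)/8,120+(y-3.5)/8) for x,y in L]
Q=plane(f,cr([(250,220),(350,300),(262,372),(155,297),(310,195),(383,270),(255,395),(380,292)]),160.5)
print(Q.round(1))
for a,b in [(0,1),(0,3),(1,2),(3,2),(6,7)]:
    d=Q[b]-Q[a]; print(a,b,np.degrees(np.arctan2(d[1],d[0]))%90,np.linalg.norm(d))
print('top centre',Q[:4].mean(0))
# top from depth
v,u=np.mgrid[135:180,150:215]; P=pts(f,np.c_[u.ravel(),v.ravel()]); T=P[(P[:,2]>157)&(P[:,2]<164)&(abs(P[:,0]-459)<15)&(abs(P[:,1]+118)<15)]
print(len(T),T.mean(0),np.median(T,0),cv2.minAreaRect(T[:,:2].astype(np.float32)))
# wrench block in hand: edges of the top face
r=f['range_z']; M=P
v,u=np.mgrid[180:310,215:290]; P=pts(f,np.c_[u.ravel(),v.ravel()]); c=f['color'][180:310,215:290].reshape(-1,3)
z=P[:,2]; print(np.percentile(z,[50,90,99]))
T=P[(z>205)&(z<225)&(np.hypot(P[:,0]-505,P[:,1]+64.5)<35)]; print(len(T),T.mean(0),cv2.minAreaRect(T[:,:2].astype(np.float32)))
E
```

```text
[[ 453.1 -117.6  160.5]
 [ 460.2 -110.4  160.5]
 [ 465.6 -118.5  160.5]
 [ 458.8 -126.3  160.5]
 [ 451.5 -112.4  160.5]
 [ 457.9 -107.3  160.5]
 [ 467.5 -119.4  160.5]
 [ 459.7 -107.8  160.5]]
0 1 45.482947877080214 10.075982559957591
0 3 33.07151396455059 10.442737562037754
1 2 33.835254687877 9.782321347496298
3 2 48.900452712109114 10.363888330992667
6 7 34.0756552131203 13.945464466098912
top centre [ 459.44773769 -118.18982411  160.5       ]
300 [ 460.27265727 -119.19087231  159.22317917] [ 460.17229488 -119.14714067  159.36428508] ((460.4961853027344, -119.63338470458984), (11.89063549041748, 11.857789993286133), 36.080684661865234)
[215.73037744 220.98075539 236.75605375]
6367 [500.76949805 -64.97016549 215.25057594] ((504.68914794921875, -66.66246795654297), (38.65082931518555, 69.73307037353516), 78.63367462158203)
```

```bash
python3 - <<'E'
from h import *
f={k:v for k,v in np.load('w2.npz').items()}
g=cv2.cvtColor(f['color'],cv2.COLOR_RGB2GRAY).astype(int)
print(g[190:305,236].tolist()); print(g[236:275,252].tolist()); print(g[285,215:292].tolist());print(g[247,215:292].tolist())
E
```

```text
[111, 105, 109, 101, 65, 45, 47, 49, 48, 48, 48, 47, 46, 47, 45, 48, 46, 49, 53, 54, 55, 53, 51, 54, 54, 55, 54, 51, 50, 52, 53, 55, 51, 53, 50, 53, 52, 50, 50, 53, 56, 52, 52, 51, 50, 52, 49, 55, 51, 51, 49, 49, 53, 50, 48, 50, 54, 50, 50, 48, 51, 53, 49, 50, 49, 51, 54, 48, 48, 49, 53, 48, 50, 51, 51, 50, 49, 46, 53, 47, 51, 50, 51, 49, 51, 48, 46, 51, 49, 50, 51, 53, 51, 50, 50, 51, 51, 52, 53, 50, 49, 49, 50, 48, 49, 52, 50, 50, 49, 55, 126, 176, 167, 167, 174]
[50, 53, 51, 50, 51, 49, 41, 119, 201, 198, 182, 104, 29, 40, 39, 43, 33, 38, 39, 37, 34, 37, 38, 40, 38, 40, 40, 34, 41, 37, 44, 49, 46, 47, 49, 49, 51, 45, 48]
[23, 29, 36, 33, 29, 21, 19, 126, 93, 56, 52, 49, 47, 49, 47, 52, 49, 50, 50, 51, 50, 51, 49, 51, 48, 53, 49, 47, 50, 54, 48, 47, 50, 49, 49, 52, 50, 48, 49, 50, 49, 50, 51, 50, 51, 53, 50, 52, 52, 50, 51, 48, 49, 48, 53, 52, 50, 49, 50, 52, 50, 50, 49, 52, 46, 75, 116, 54, 22, 29, 35, 34, 33, 30, 23, 26, 30]
[81, 57, 33, 26, 28, 29, 30, 29, 37, 50, 51, 51, 51, 53, 54, 48, 51, 47, 49, 50, 54, 50, 46, 43, 37, 30, 126, 133, 129, 129, 128, 129, 130, 128, 133, 131, 136, 104, 95, 97, 97, 96, 94, 96, 95, 98, 98, 103, 48, 33, 50, 45, 49, 52, 54, 50, 54, 51, 52, 47, 51, 53, 53, 52, 54, 43, 28, 27, 31, 27, 30, 35, 50, 77, 82, 80, 81]
```

Call:
step_arm:
  hand: [1,1,1,1,1]
  offset:
    - [-0.01,-0.01,0.005]
    - [-0.02,-0.02,0.012]
    - [-0.028,-0.029,0.017]
    - [-0.028,-0.029,0.018]
    - [-0.028,-0.029,0.018]
  rotation:
    - [0,0,0]
    - [0,0,0]
    - [0,0,0]
    - [0,0,0]
    - [0,0,0]

```text
clock: 7.92
position: [531.0, -95.6, 205.2]
ee_rot: [0.035, 0.999, 0.0, -0.0]
ft_force: [-0.5, -0.1, -4.1]
width: 0.33
grasp_force: 69.8
```

```bash
python3 - <<'E'
from h import *
f=env.grab_frame('wrist'); np.savez('w3.npz',**{k:np.array(v) for k,v in f.items()})
for n in ['tap_square','tap_corner']:
    for q in env.search_frame(n,f)[:2]: print(n,q['p'],q['xy'],plane(f,q['xy'],152).round(1))
M=np.array(f['world_from_camera']); W=np.linalg.inv(M)
p=W@np.array([459.6,-118.5,160.5,1]); u=int(f['cx']+f['fx']*p[0]/p[2]); v=int(f['cy']+f['fy']*p[1]/p[2]); print(u,v,p)
c=f['color'][v-32:v+32,u-42:u+42,::-1]
cv2.imwrite('pics/w3c.png',cv2.resize(c,None,fx=9,fy=9,interpolation=cv2.INTER_CUBIC)); print(u-42,v-32)
go([459,-118,225],176)
E
```

```text
tap_square 0.64 [210.6, 111.2] [[ 459.3 -115.8  152. ]]
tap_corner 0.69 [208.8, 112.9] [[ 460.2 -116.9  152. ]]
203 112 [-27.23045649 -43.76086226 156.17061389   1.        ]
161 80
clock 8.075 pos [531.1 -95.5 205.6] ang 176.04 j6 -1.897 off [ 0.0703 -0.0274 -0.0194] rz 0.04 tilt [ 0.0003 -0.0001]
```

View pics/w3c.png

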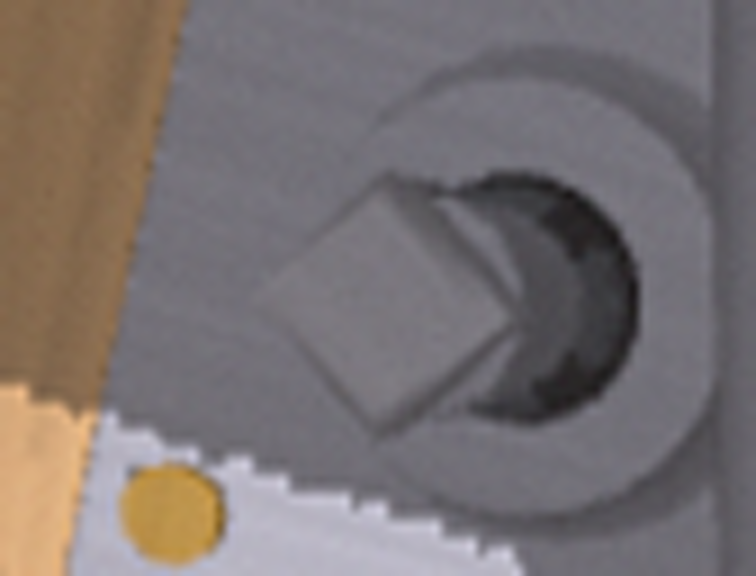

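```bash
python3 - <<'E'
from h import *
f={k:v for k,v in np.load('w3.npz').items()}
cr=lambda L:[(161+(x-4)/9,80+(y-4)/9) for x,y in L]
for h in (157.5,160.5):
    Q=plane(f,cr([(255,295),(378,437),(520,317),(385,175)]),h); D=np.roll(Q,-1,0)-Q
    print(h,Q.mean(0).round(1),np.linalg.norm(D,axis=1).round(1),(np.degrees(np.arctan2(D[:,1],D[:,0]))%90).round(1))
f={k:v for k,v in np.load('w2.npz').items()}
for h in (215.5,216.7):
    E=plane(f,[(236,194),(236,299.5)],h); H=plane(f,[(252,242.7),(240.8,247),(262.7,247),(222,285),(281,285)],h)
    print(h,E.round(1),H.round(1), 'centre x',E[:,0].mean(),'hole x',H[0,0]+6.5)
print('TCP then 505.2 -64.4')
E
```

```text
157.5 [ 460.4 -119.4  157.5] [11.6 12.1 12.  11.4] [36.  34.5 39.6 36.1]
160.5 [ 460.5 -118.8  160.5] [11.4 11.9 11.8 11.2] [36.  34.5 39.6 36.1]
215.5 [[471.8 -70.4 215.5]
 [530.1 -75.3 215.5]] [[497.6 -64.6 215.5]
 [499.6 -70.3 215.5]
 [500.3 -59.4 215.5]
 [520.8 -81.9 215.5]
 [522.9 -51.1 215.5]] centre x 500.9547115418365 hole x 504.1072363866643
216.7 [[471.4 -70.3 216.7]
 [529.2 -75.2 216.7]] [[497.  -64.5 216.7]
 [499.  -70.2 216.7]
 [499.7 -59.4 216.7]
 [519.9 -81.7 216.7]
 [522.1 -51.2 216.7]] centre x 500.3184795221305 hole x 503.5031924523585
TCP then 505.2 -64.4
```

```bash
python3 - <<'E'
from h import *
go([461.4,-117.7,205],216.3)
E
```

```text
clock 8.075 pos [531.1 -95.5 205.6] ang 176.04 j6 -1.897 off [ 0.068  -0.027   0.0006] rz -40.26 tilt [ 0.0003 -0.0001]
```

Call:
step_arm:
  hand: [1,1,1,1,1,1,1,1,1,1]
  offset:
    - [0.008,-0.003,0]
    - [0.02,-0.008,0]
    - [0.032,-0.013,0]
    - [0.044,-0.018,0]
    - [0.055,-0.022,0]
    - [0.064,-0.025,0]
    - [0.068,-0.027,0]
    - [0.068,-0.027,0]
    - [0.068,-0.027,0]
    - [0.068,-0.027,0]
  rotation:
    - [0,0,-4]
    - [0,0,-11]
    - [0,0,-19]
    - [0,0,-26]
    - [0,0,-33]
    - [0,0,-38]
    - [0,0,-40.3]
    - [0,0,-40.3]
    - [0,0,-40.3]
    - [0,0,-40.3]

```text
clock: 9.32
position: [461.6, -117.8, 205.3]
ee_rot: [-0.312, 0.95, -0.0, 0.0]
ft_force: [-0.1, 0.4, -4.5]
width: 0.334
grasp_force: 69.9
```

```bash
python3 - <<'E'
from h import *
go([461.4,-117.7,205],216.3)
o=env.get_obs();print(o['ft_force'],o['torque'])
f=env.grab_frame('wrist'); save(f,'w4.png'); np.savez('w4.npz',**{k:np.array(v) for k,v in f.items()})
c=f['color'][180:310,190:310,::-1]; cv2.imwrite('pics/w4c.png',cv2.resize(c,None,fx=4.5,fy=4.5,interpolation=cv2.INTER_CUBIC))
E
```

```text
clock 9.325 pos [ 461.6 -117.8  205.3] ang -143.68 j6 -2.701 off [0.0001 0.0002 0.0003] rz 0.02 tilt [ 0.0001 -0.    ]
[-0.07170657  0.44820792 -4.50501331] [-0.00395167  0.04845596 -0.04274005]
```

View pics/w4c.png

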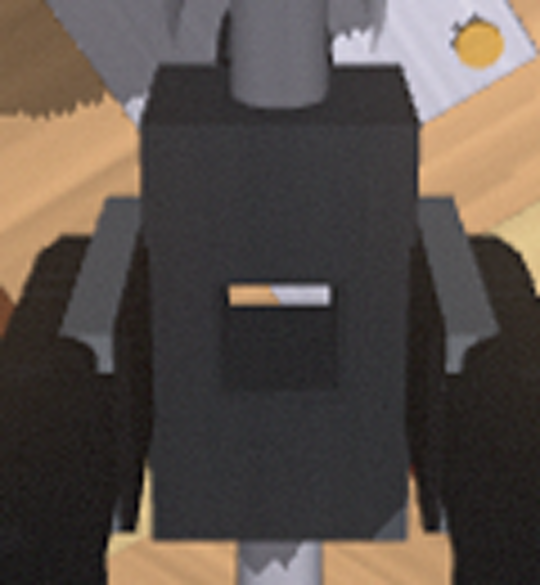

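Call:
step_arm:
  hand: [1,1,1,1,1,1]
  offset:
    - [0,0,0.005]
    - [0,0,0.01]
    - [0,0,0.014]
    - [0,0,0.017]
    - [0,0,0.019]
    - [0,0,0.019]
  rotation:
    - [0,0,0]
    - [0,0,0]
    - [0,0,0]
    - [0,0,0]
    - [0,0,0]
    - [0,0,0]

```text
clock: 10.12
position: [461.3, -118.0, 186.3]
ee_rot: [-0.312, 0.95, -0.0, -0.0]
ft_force: [-0.5, -1.3, -4.9]
width: 0.334
grasp_force: 70.0
```

```bash
cat > s.py <<'E'
from h import *
o=env.get_obs();go([461.4,-117.7,173],216.3);M=R.from_quat(o['ee_rot']).as_matrix()
print('F tool',(M.T@o['ft_force']).round(1),'T tool',(M.T@o['torque']).round(3),'w',o['width'].round(3) if hasattr(o['width'],'round') else o['width'])
E
python3 s.py
```

```text
clock 10.125 pos [ 461.3 -118.   186.3] ang -143.67 j6 -2.702 off [-0.0002  0.0002  0.0133] rz 0.03 tilt [-0.0003 -0.0001]
F tool [ 1.2 -0.7  4.9] T tool [ 0.018  0.202 -0.081] w 0.33439957384609936
```

Call:
step_arm:
  hand: [1,1,1,1,1,1]
  offset:
    - [0,0,0.001]
    - [0,0,0.002]
    - [0,0,0.003]
    - [0,0,0.004]
    - [0,0,0.005]
    - [0,0,0.005]
  rotation:
    - [0,0,0]
    - [0,0,0]
    - [0,0,0]
    - [0,0,0]
    - [0,0,0]
    - [0,0,0]

```text
clock: 10.88
position: [461.4, -118.1, 181.1]
ee_rot: [-0.312, 0.95, 0.0, -0.0]
ft_force: [-3.2, -4.5, -0.9]
width: 0.331
grasp_force: 70.2
```

```bash
python3 s.py
```

```text
clock 10.875 pos [ 461.4 -118.1  181.1] ang -143.68 j6 -2.702 off [-0.0003  0.0003  0.0081] rz 0.02 tilt [-0.0004 -0.0001]
F tool [ 5.3 -1.8  0.9] T tool [ 0.33   0.85  -0.011] w 0.3313417799301321
```

Call:
step_arm:
  hand: [1,1,1,1,1,1,1]
  offset:
    - [0.0005,-0.0002,0.001]
    - [0.0005,-0.0002,0.002]
    - [0.0005,-0.0002,0.003]
    - [0.0005,-0.0002,0.004]
    - [0.0005,-0.0002,0.005]
    - [0.0005,-0.0002,0.006]
    - [0.0005,-0.0002,0.006]
  rotation:
    - [0,0,0]
    - [0,0,0]
    - [0,0,0]
    - [0,0,0]
    - [0,0,0]
    - [0,0,0]
    - [0,0,0]

```text
clock: 11.75
position: [461.1, -118.4, 175.1]
ee_rot: [-0.312, 0.95, 0.0, -0.0]
ft_force: [-1.4, -2.4, -2.9]
width: 0.334
grasp_force: 70.2
```

```bash
python3 s.py
```

```text
clock 11.75 pos [ 461.1 -118.4  175.1] ang -143.68 j6 -2.703 off [-0.0006  0.0004  0.0021] rz 0.02 tilt [-0.0002  0.0001]
F tool [ 2.6 -1.1  2.9] T tool [0.281 0.595 0.04 ] w 0.33439763029859204
```

Going well; on down until the shoulder is felt.

Call:
step_arm:
  hand: [1,1,1,1,1]
  offset:
    - [0.0003,-0.0001,0.001]
    - [0.0003,-0.0001,0.002]
    - [0.0003,-0.0001,0.0025]
    - [0.0003,-0.0001,0.003]
    - [0.0003,-0.0001,0.003]
  rotation:
    - [0,0,0]
    - [0,0,0]
    - [0,0,0]
    - [0,0,0]
    - [0,0,0]

```text
clock: 12.38
position: [461.0, -118.6, 172.2]
ee_rot: [-0.312, 0.95, 0.0, -0.0]
ft_force: [-1.4, -2.2, -3.1]
width: 0.336
grasp_force: 70.1
```

```bash
python3 s.py
```

```text
clock 12.375 pos [ 461.  -118.6  172.2] ang -143.67 j6 -2.704 off [-0.0009  0.0005 -0.0008] rz 0.03 tilt [-0.      0.0001]
F tool [ 2.4 -1.   3.1] T tool [0.152 0.396 0.009] w 0.33561227045795744
```

Call:
step_arm:
  hand: [1,1,1,1,1]
  offset:
    - [0.0002,0,0.0005]
    - [0.0002,0,0.001]
    - [0.0002,0,0.0015]
    - [0.0002,0,0.002]
    - [0.0002,0,0.002]
  rotation:
    - [0,0,0]
    - [0,0,0]
    - [0,0,0]
    - [0,0,0]
    - [0,0,0]

```text
clock: 13.0
position: [461.4, -119.0, 171.8]
ee_rot: [-0.312, 0.95, -0.001, 0.001]
ft_force: [-3.8, -0.2, 12.8]
width: 0.33
grasp_force: 72.0
```

```bash
python3 s.py
```

```text
clock 13.0 pos [ 461.4 -119.   171.8] ang -143.67 j6 -2.704 off [-0.0008  0.001  -0.0012] rz 0.03 tilt [ 0.0023 -0.0012]
F tool [  3.1   2.  -12.8] T tool [-0.32   0.571  0.013] w 0.3301339056710873
```

Call:
step_arm:
  hand: [1,1,1,1,1,1]
  offset:
    - [0,0,-0.0005]
    - [0,-0.0001,-0.0005]
    - [0,-0.0002,-0.0005]
    - [0,-0.0003,-0.0005]
    - [0.0001,-0.0004,-0.0005]
    - [0.0001,-0.0005,-0.0005]
  rotation:
    - [0,0,0]
    - [0,0,6]
    - [0,0,12]
    - [0,0,18]
    - [0,0,24]
    - [0,0,30]

```text
clock: 13.75
position: [461.2, -119.3, 171.7]
ee_rot: [-0.054, 0.999, -0.0, 0.0]
ft_force: [-4.5, -0.1, 9.2]
width: 0.331
grasp_force: 71.5
```

```bash
python3 s.py
```

```text
clock 13.75 pos [ 461.2 -119.3  171.7] ang -173.85 j6 -2.178 off [-0.0003  0.0016 -0.0013] rz -30.15 tilt [ 0.001  -0.0006]
F tool [ 4.4  0.4 -9.2] T tool [ 0.002  0.641 -0.084] w 0.3312163914543473
```

Call:
step_arm:
  hand: [1,1,1,1,1,1,1,1,1,1,1,1,1,1,1,1,1,1,1,1]
  offset:
    - [0.0003,-0.0001,0]
    - [0.0003,-0.0003,0.0001]
    - [0.0004,-0.0004,0.0002]
    - [0.0005,-0.0006,0.0002]
    - [0.0006,-0.0007,0.0003]
    - [0.0007,-0.0008,0.0004]
    - [0.0008,-0.0009,0.0004]
    - [0.0009,-0.0009,0.0005]
    - [0.0011,-0.001,0.0005]
    - [0.0012,-0.001,0.0006]
    - [0.0014,-0.001,0.0006]
    - [0.0015,-0.001,0.0007]
    - [0.0016,-0.0009,0.0008]
    - [0.0018,-0.0009,0.0008]
    - [0.0019,-0.0008,0.0009]
    - [0.002,-0.0007,0.0009]
    - [0.0021,-0.0006,0.001]
    - [0.0022,-0.0005,0.0011]
    - [0.0022,-0.0005,0.0011]
    - [0.0022,-0.0005,0.0011]
  rotation:
    - [0,0,8.5]
    - [0,0,17]
    - [0,0,25.5]
    - [0,0,34]
    - [0,0,42.5]
    - [0,0,51]
    - [0,0,59.5]
    - [0,0,68]
    - [0,0,76.5]
    - [0,0,85]
    - [0,0,93.5]
    - [0,0,102]
    - [0,0,110.5]
    - [0,0,119]
    - [0,0,127.5]
    - [0,0,136]
    - [0,0,144.5]
    - [0,0,153]
    - [0,0,153]
    - [0,0,153]

```text
clock: 16.25
position: [460.6, -119.5, 170.8]
ee_rot: [0.958, 0.287, 0.003, 0.001]
ft_force: [7.3, 3.1, 4.6]
width: 0.333
grasp_force: 71.0
```

```bash
python3 s.py
```

```text
clock 16.25 pos [ 460.6 -119.5  170.8] ang 33.31 j6 0.486 off [ 0.0017 -0.0011 -0.0022] rz 177.01 tilt [0.0055 0.0003]
F tool [ 7.8  1.4 -4.6] T tool [-0.08   1.32  -0.033] w 0.3326198161794433
```

Call:
step_arm:
  hand: [1,1,1,1,1,1,1,1,1,1,1,1,1,1,1]
  offset:
    - [0.0006,0,0]
    - [0.0006,0.0001,0]
    - [0.0006,0.0001,-0.0001]
    - [0.0006,0.0002,-0.0001]
    - [0.0007,0.0002,-0.0002]
    - [0.0007,0.0003,-0.0002]
    - [0.0007,0.0003,-0.0003]
    - [0.0008,0.0003,-0.0003]
    - [0.0008,0.0004,-0.0004]
    - [0.0009,0.0004,-0.0005]
    - [0.0009,0.0004,-0.0005]
    - [0.001,0.0004,-0.0006]
    - [0.001,0.0004,-0.0006]
    - [0.001,0.0004,-0.0006]
    - [0.001,0.0004,-0.0006]
  rotation:
    - [0,0,0]
    - [0,0,-8]
    - [0,0,-16]
    - [0,0,-24]
    - [0,0,-32]
    - [0,0,-40]
    - [0,0,-48]
    - [0,0,-56]
    - [0,0,-64]
    - [0,0,-72]
    - [0,0,-80]
    - [0,0,-88]
    - [0,0,-97]
    - [0,0,-97]
    - [0,0,-97]

```text
clock: 18.12
position: [460.7, -119.3, 171.3]
ee_rot: [0.42, 0.908, 0.001, 0.001]
ft_force: [0.2, 2.8, 7.6]
width: 0.331
grasp_force: 71.4
```

```bash
python3 s.py
```

```text
clock 18.125 pos [ 460.7 -119.3  171.3] ang 130.33 j6 -1.206 off [ 0.0008  0.0015 -0.0017] rz -85.97 tilt [0.0028 0.0006]
F tool [ 2.   1.9 -7.6] T tool [-0.524  0.432 -0.026] w 0.33114700114812334
```

Call:
step_arm:
  hand: [1,1,1,1,1,1,1,1,1,1,1,1,1,1,1,1,1,1,1,1]
  offset:
    - [0.0002,0.0001,0]
    - [0.0002,0,0]
    - [0.0002,0,0.0001]
    - [0.0002,-0.0001,0.0002]
    - [0.0003,-0.0001,0.0002]
    - [0.0003,-0.0002,0.0003]
    - [0.0004,-0.0002,0.0004]
    - [0.0005,-0.0002,0.0004]
    - [0.0005,-0.0003,0.0005]
    - [0.0006,-0.0003,0.0006]
    - [0.0007,-0.0002,0.0006]
    - [0.0007,-0.0002,0.0007]
    - [0.0008,-0.0002,0.0008]
    - [0.0008,-0.0001,0.0009]
    - [0.0009,-0.0001,0.0009]
    - [0.0009,0,0.001]
    - [0.0009,0,0.0011]
    - [0.0009,0.0001,0.0011]
    - [0.0009,0.0001,0.0012]
    - [0.0009,0.0001,0.0012]
  rotation:
    - [0,0,9.6]
    - [0,0,19.2]
    - [0,0,28.8]
    - [0,0,38.4]
    - [0,0,48]
    - [0,0,57.6]
    - [0,0,67.2]
    - [0,0,76.8]
    - [0,0,86.4]
    - [0,0,96]
    - [0,0,105.6]
    - [0,0,115.2]
    - [0,0,124.8]
    - [0,0,134.4]
    - [0,0,144]
    - [0,0,153.6]
    - [0,0,163.2]
    - [0,0,172.8]
    - [0,0,182]
    - [0,0,182]

```text
clock: 20.62
position: [460.9, -119.5, 170.2]
ee_rot: [0.9, -0.436, 0.003, -0.0]
ft_force: [5.0, -2.1, 3.7]
width: 0.332
grasp_force: 70.8
```

```bash
python3 s.py
```

```text
clock 20.625 pos [ 460.9 -119.5  170.2] ang -51.75 j6 1.973 off [-0.0011 -0.0015 -0.0028] rz 91.95 tilt [ 0.0049 -0.0016]
F tool [ 4.7 -2.7 -3.7] T tool [0.438 0.761 0.054] w 0.33152746091222834
```

Call:
step_arm:
  hand: [1,1,1,1,1,1,1,1,1,1,1,1,1,1]
  offset:
    - [0.0003,-0.0002,0]
    - [0.0003,-0.0002,0]
    - [0.0003,-0.0001,-0.0001]
    - [0.0003,-0.0001,-0.0001]
    - [0.0003,0,-0.0002]
    - [0.0004,0,-0.0002]
    - [0.0004,0.0001,-0.0003]
    - [0.0004,0.0001,-0.0003]
    - [0.0005,0.0001,-0.0004]
    - [0.0006,0.0002,-0.0005]
    - [0.0006,0.0002,-0.0005]
    - [0.0007,0.0002,-0.0006]
    - [0.0007,0.0002,-0.0006]
    - [0.0007,0.0002,-0.0006]
  rotation:
    - [0,0,0]
    - [0,0,-9]
    - [0,0,-18]
    - [0,0,-27]
    - [0,0,-36]
    - [0,0,-45]
    - [0,0,-54]
    - [0,0,-63]
    - [0,0,-72]
    - [0,0,-81]
    - [0,0,-90]
    - [0,0,-93]
    - [0,0,-93]
    - [0,0,-93]

```text
clock: 22.38
position: [460.9, -119.3, 170.7]
ee_rot: [0.936, 0.353, 0.002, 0.001]
ft_force: [5.4, 2.8, 7.0]
width: 0.339
grasp_force: 71.2
```

```bash
python3 s.py
```

```text
clock 22.375 pos [ 460.9 -119.3  170.7] ang 41.36 j6 0.347 off [ 0.0014 -0.0009 -0.0023] rz -174.94 tilt [0.004  0.0003]
F tool [ 5.9  1.5 -7. ] T tool [-0.272  1.133  0.006] w 0.33890786349776864
```

Call:
step_arm:
  hand: [1,1,0.6,0,0,0,0,0,0,0]
  offset:
    - [0.0004,0.0001,-0.0006]
    - [0.0004,0.0001,-0.0008]
    - [0.0004,0.0001,-0.0008]
    - [0.0004,0.0001,-0.0008]
    - [0.0004,0.0001,-0.0008]
    - [0.0004,0.0001,-0.0008]
    - [0.0004,0.0001,-0.006]
    - [0.0004,0.0001,-0.02]
    - [0.0004,0.0001,-0.04]
    - [0.0004,0.0001,-0.05]
  rotation:
    - [0,0,0]
    - [0,0,0]
    - [0,0,0]
    - [0,0,0]
    - [0,0,0]
    - [0,0,0]
    - [0,0,0]
    - [0,0,0]
    - [0,0,0]
    - [0,0,0]

```text
clock: 23.62
position: [460.4, -119.7, 221.4]
ee_rot: [0.936, 0.353, 0.001, 0.001]
ft_force: [0.4, 0.4, -0.1]
width: 1.003
grasp_force: 0.0
```

```bash
python3 s.py; python3 - <<'E'
from h import *
f=env.grab_frame('wrist'); save(f,'w5.png'); np.savez('w5.npz',**{k:np.array(v) for k,v in f.items()})
E
```

```text
clock 23.625 pos [ 460.4 -119.7  221.4] ang 41.33 j6 0.348 off [ 0.002  -0.001   0.0484] rz -174.97 tilt [ 0.002  -0.0011]
F tool [ 0.5 -0.1  0.1] T tool [ 0.014 -0.003  0.049] w 1.0028763382364443
```

View pics/w5.png

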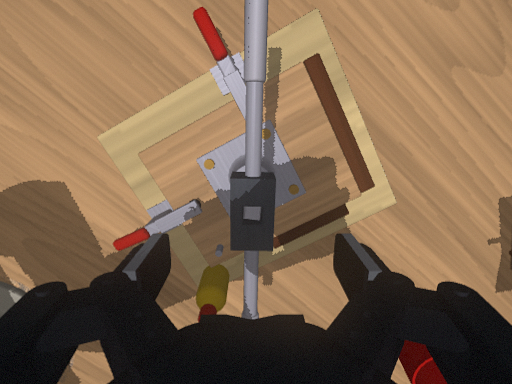

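Call:
step_arm:
  hand: [0,0,0,0,0,0,0,0,0,0,0,0,0,0,0,0,0,0,0]
  offset:
    - [0,0,0]
    - [0,0,0]
    - [0,0,0]
    - [0,0,0]
    - [0,0,0]
    - [0,0,0]
    - [0,0,0]
    - [0,0,0]
    - [0,0,0]
    - [0,0,0]
    - [0,0,0]
    - [0,0,0]
    - [0,0,0]
    - [0,0,0]
    - [0,0,0]
    - [0,0,0]
    - [0,0,0]
    - [0,0,0]
    - [0,0,0]
  rotation:
    - [0,0,-10]
    - [0,0,-20]
    - [0,0,-30]
    - [0,0,-40]
    - [0,0,-50]
    - [0,0,-60]
    - [0,0,-70]
    - [0,0,-80]
    - [0,0,-90]
    - [0,0,-100]
    - [0,0,-110]
    - [0,0,-120]
    - [0,0,-130]
    - [0,0,-140]
    - [0,0,-150]
    - [0,0,-160]
    - [0,0,-170]
    - [0,0,-179]
    - [0,0,-179]

```text
clock: 26.05
position: [460.0, -119.4, 219.5]
ee_rot: [-0.344, 0.939, 0.0, -0.0]
ft_force: [0.1, 0.5, 0.6]
width: 1.005
grasp_force: 0.0
```

```bash
python3 s.py; python3 -c "
from h import *
go([460.8,-119.4,171.2],-138.67)"
```

```text
clock 26.05 pos [ 460.  -119.4  219.5] ang -139.75 j6 -2.775 off [-0.0022  0.0004  0.0465] rz 3.95 tilt [-0.0003  0.0002]
F tool [-0.4  0.3 -0.6] T tool [-0.022 -0.022  0.005] w 1.0046882604225822
clock 26.05 pos [ 460.  -119.4  219.5] ang -139.75 j6 -2.775 off [-0.0007 -0.0005  0.0483] rz -1.08 tilt [-0.0003  0.0002]
```

Call:
step_arm:
  hand: [0,0,0,0,0,0.3,1,1,1,1,1]
  offset:
    - [-0.0007,-0.0004,0.012]
    - [-0.0007,-0.0004,0.026]
    - [-0.0007,-0.0004,0.038]
    - [-0.0007,-0.0004,0.045]
    - [-0.0007,-0.0004,0.048]
    - [-0.0007,-0.0004,0.048]
    - [-0.0007,-0.0004,0.048]
    - [-0.0007,-0.0004,0.048]
    - [-0.0007,-0.0004,0.048]
    - [-0.0007,-0.0004,0.048]
    - [-0.0007,-0.0004,0.048]
  rotation:
    - [0,0,0]
    - [0,0,0]
    - [0,0,0]
    - [0,0,0]
    - [0,0,0]
    - [0,0,0]
    - [0,0,0]
    - [0,0,0]
    - [0,0,0]
    - [0,0,0]
    - [0,0,0]
  force: 70

```text
clock: 27.42
position: [461.1, -119.5, 172.2]
ee_rot: [-0.345, 0.939, -0.0, 0.0]
ft_force: [-0.4, -0.4, 4.9]
width: 0.333
grasp_force: 69.3
```

```bash
python3 s.py
```

```text
clock 27.425 pos [ 461.1 -119.5  172.2] ang -139.67 j6 -2.775 off [-0.0014  0.0012 -0.0009] rz 4.03 tilt [ 0.0009 -0.0005]
F tool [ 0.5 -0.1 -4.9] T tool [-0.022  0.077 -0.074] w 0.33286384579435674
```

Call:
step_arm:
  hand: [1,1,1,1,1,1,1,1,1,1,1,1,1,1,1,1]
  offset:
    - [0,0,0]
    - [0,0,0.0001]
    - [0,0,0.0001]
    - [0,0,0.0002]
    - [0,0,0.0002]
    - [0,0,0.0003]
    - [0,0,0.0004]
    - [0,0,0.0004]
    - [0,0,0.0005]
    - [0,0,0.0005]
    - [0,0,0.0006]
    - [0,0,0.0007]
    - [0,0,0.0007]
    - [0,0,0.0008]
    - [0,0,0.0008]
    - [0,0,0.0008]
  rotation:
    - [0,0,8]
    - [0,0,16]
    - [0,0,24]
    - [0,0,32]
    - [0,0,40]
    - [0,0,48]
    - [0,0,56]
    - [0,0,64]
    - [0,0,72]
    - [0,0,80]
    - [0,0,88]
    - [0,0,96]
    - [0,0,104]
    - [0,0,112]
    - [0,0,118]
    - [0,0,122]

```text
clock: 29.42
position: [461.2, -119.2, 171.4]
ee_rot: [0.655, 0.756, 0.0, 0.0]
ft_force: [0.1, 2.3, 6.2]
width: 0.331
grasp_force: 69.3
```

```bash
python3 s.py
```

```text
clock 29.425 pos [ 461.2 -119.2  171.4] ang 98.19 j6 -0.643 off [ 0.0014  0.0004 -0.0016] rz -118.11 tilt [ 0.0011 -0.    ]
F tool [ 2.3  0.5 -6.2] T tool [-0.07   0.339 -0.082] w 0.3310914172885496
```

Call:
step_arm:
  hand: [1,1,1,1]
  offset:
    - [0.0002,0,0]
    - [0.0002,0,0]
    - [0.0002,0,0.0001]
    - [0.0002,0,0.0001]
  rotation:
    - [0,0,2]
    - [0,0,4]
    - [0,0,6]
    - [0,0,8]

```text
clock: 29.92
position: [461.2, -119.1, 171.3]
ee_rot: [0.705, 0.709, 0.0, 0.001]
ft_force: [0.7, 1.5, 6.4]
width: 0.333
grasp_force: 69.3
```

```bash
python3 s.py
```

```text
clock 29.925 pos [ 461.2 -119.1  171.3] ang 90.28 j6 -0.505 off [ 0.0014  0.0002 -0.0017] rz -126.02 tilt [ 0.0013 -0.0002]
F tool [ 1.5  0.7 -6.4] T tool [-0.033  0.261 -0.096] w 0.3328839154596077
```

Call:
step_arm:
  hand: [1,1]
  offset:
    - [0,0,0]
    - [0,0,0]
  rotation:
    - [0,0,2]
    - [0,0,4]

```text
clock: 30.18
position: [461.2, -119.1, 171.3]
ee_rot: [0.73, 0.684, 0.0, 0.001]
ft_force: [0.6, 0.8, 6.3]
width: 0.333
grasp_force: 69.3
```

```bash
python3 s.py
```

```text
clock 30.175 pos [ 461.2 -119.1  171.3] ang 86.28 j6 -0.435 off [ 0.0014  0.0001 -0.0017] rz -130.02 tilt [ 0.0014 -0.0003]
F tool [ 0.9  0.6 -6.2] T tool [-0.047  0.235 -0.128] w 0.33286871214027997
```

Call:
step_arm:
  hand: [1,1]
  offset:
    - [0,0,0]
    - [0,0,0]
  rotation:
    - [0,0,2]
    - [0,0,4]

```text
clock: 30.42
position: [461.2, -119.1, 171.3]
ee_rot: [0.753, 0.658, 0.0, 0.0]
ft_force: [-0.4, 1.9, 6.1]
width: 0.332
grasp_force: 69.3
```

```bash
python3 s.py
```

```text
clock 30.425 pos [ 461.2 -119.1  171.3] ang 82.28 j6 -0.365 off [ 0.0014 -0.     -0.0017] rz -134.02 tilt [ 0.0013 -0.0002]
F tool [ 1.8 -0.7 -6.1] T tool [-0.063  0.239 -0.123] w 0.33204168495827086
```

Call:
step_arm:
  hand: [1,1]
  offset:
    - [0,0,0]
    - [0,0,0]
  rotation:
    - [0,0,2]
    - [0,0,4]

```text
clock: 30.68
position: [461.2, -119.1, 171.2]
ee_rot: [0.776, 0.631, 0.0, 0.0]
ft_force: [0.5, 1.7, 5.1]
width: 0.33
grasp_force: 69.3
```

```bash
python3 s.py
```

```text
clock 30.675 pos [ 461.2 -119.1  171.2] ang 78.27 j6 -0.295 off [ 0.0014 -0.0001 -0.0018] rz -138.03 tilt [ 0.0012 -0.0002]
F tool [ 1.8  0.1 -5.1] T tool [-0.06   0.324 -0.107] w 0.33026390445157483
```

Call:
step_arm:
  hand: [1,1]
  offset:
    - [0,0,0.0001]
    - [0,0,0.0001]
  rotation:
    - [0,0,2]
    - [0,0,4]

```text
clock: 30.92
position: [461.3, -119.1, 171.2]
ee_rot: [0.797, 0.604, 0.0, 0.001]
ft_force: [0.6, 0.9, 6.3]
width: 0.335
grasp_force: 69.3
```

```bash
python3 s.py
```

```text
clock 30.925 pos [ 461.3 -119.1  171.2] ang 74.28 j6 -0.225 off [ 0.0014 -0.0003 -0.0018] rz -142.02 tilt [ 0.0015 -0.0003]
F tool [ 1.   0.4 -6.3] T tool [-0.021  0.259 -0.155] w 0.33500687496189846
```

Call:
step_arm:
  hand: [1,1]
  offset:
    - [0,0,0]
    - [0,0,0]
  rotation:
    - [0,0,2]
    - [0,0,3.5]

```text
clock: 31.18
position: [461.3, -119.1, 171.2]
ee_rot: [0.815, 0.579, 0.0, 0.001]
ft_force: [1.1, 1.4, 6.1]
width: 0.333
grasp_force: 69.3
```

```bash
python3 s.py
```

```text
clock 31.175 pos [ 461.3 -119.1  171.2] ang 70.8 j6 -0.165 off [ 0.0014 -0.0003 -0.0018] rz -145.5 tilt [ 0.0014 -0.0003]
F tool [ 1.7  0.6 -6.1] T tool [-0.052  0.297 -0.314] w 0.33268675562296546
```

Call:
step_arm:
  hand: [1,1]
  offset:
    - [0,0,0]
    - [0,0,0]
  rotation:
    - [0,0,0.5]
    - [0,0,0.5]

```text
clock: 31.42
position: [461.3, -119.1, 171.2]
ee_rot: [0.817, 0.576, 0.0, 0.001]
ft_force: [0.7, 1.2, 5.1]
width: 0.334
grasp_force: 69.3
```

```bash
python3 s.py
```

```text
clock 31.425 pos [ 461.3 -119.1  171.2] ang 70.36 j6 -0.157 off [ 0.0014 -0.0003 -0.0018] rz -145.94 tilt [ 0.0014 -0.0004]
F tool [ 1.3  0.3 -5.1] T tool [-0.023  0.286 -0.236] w 0.3338066360764072
```

Call:
step_arm:
  hand: [1,1]
  offset:
    - [0,0,0]
    - [0,0,0]
  rotation:
    - [0,0,1]
    - [0,0,1]

```text
clock: 31.68
position: [461.3, -119.1, 171.2]
ee_rot: [0.822, 0.569, 0.0, 0.001]
ft_force: [1.5, 2.2, 5.6]
width: 0.333
grasp_force: 69.3
```

```bash
python3 s.py
```

```text
clock 31.675 pos [ 461.3 -119.1  171.2] ang 69.37 j6 -0.14 off [ 0.0014 -0.0004 -0.0018] rz -146.93 tilt [ 0.0014 -0.0004]
F tool [ 2.6  0.6 -5.6] T tool [-0.033  0.359 -0.398] w 0.33320047762325666
```

Call:
step_arm:
  hand: [1,1,1,0.7,0,0,0,0,0,0,0,0]
  offset:
    - [0,0,-0.0003]
    - [0.0002,0,-0.0006]
    - [0.0002,0,-0.0008]
    - [0.0002,0,-0.0008]
    - [0.0002,0,-0.0008]
    - [0.0002,0,-0.0008]
    - [0.0002,0,-0.0008]
    - [0.0002,0,-0.006]
    - [0.0002,0,-0.02]
    - [0.0002,0,-0.05]
    - [0.0002,0,-0.08]
    - [0.0002,0,-0.08]
  rotation:
    - [0,0,-2]
    - [0,0,-5]
    - [0,0,-5]
    - [0,0,-5]
    - [0,0,-5]
    - [0,0,-5]
    - [0,0,-5]
    - [0,0,-5]
    - [0,0,-5]
    - [0,0,-5]
    - [0,0,-5]
    - [0,0,-5]

```text
clock: 33.17
position: [461.7, -119.3, 253.5]
ee_rot: [0.797, 0.604, 0.001, 0.002]
ft_force: [-0.7, -0.7, 0.5]
width: 0.999
grasp_force: 0.0
```

```bash
python3 s.py; python3 - <<'E'
from h import *
f=env.grab_frame('wrist'); save(f,'w6.png')
E
```

```text
clock 33.175 pos [ 461.7 -119.3  253.5] ang 74.33 j6 -0.226 off [ 0.0016 -0.0011  0.0805] rz -141.97 tilt [ 0.0046 -0.0025]
F tool [-0.9 -0.5 -0.5] T tool [0.018 0.028 0.019] w 0.999153238188505
```

View pics/w6.png

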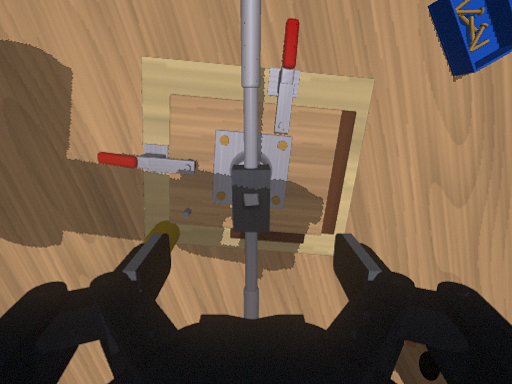

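```bash
python3 -c "
from h import *
print(env.sign_off())"
```

```text
the job is handed in; nothing more can be done
None
```

The wrench is seated on the tap, which I worked half on, quarter back to about 5.6 rad; the torque then rose to 0.4 N m, so I took that as the bottom, let go and handed the job in at 33 s. The sign-off returned no verdict.

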